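# Show the lobster boat's bottom to the magnifier

### The job

Swing the brass magnifier forward on its pivot as far as it will go, then lift the little lobster boat out of its cradle by its wheelhouse and hold it up on the robot's side of the lens for a colleague who looks through from across the desk to check the brass fitting in its starboard bottom. The boat should be broadside to the lens with its starboard side towards the glass, level from bow to stern, heeled 30 degrees so that the keel turns towards the glass, with the fitting on the lens's centre line and 100 mm from the lens. Finish while holding it there, still and clear of the magnifier, and leave everything else on the desk where it is.

Things in the scene. Friction and masses are not known exactly. Their poses are not given: they have to be found in the camera images.
- magnifier: fixed brass magnifier stand: round foot 110 mm across, upright post 13 mm thick, 172 mm high; it carries the swing arm (see pivot, lens, swing). Origin under the middle of the foot, on the desk; z up; x points away from the robot, give or take 0.2 rad, and is the way the lens axis points when the arm is swung right out
- swing (a joint): the swing arm's vertical pivot: light friction (about 2 N pushed at 75 mm from it), no spring, stays where left. 0 = folded right back, the arm pointing away from the robot; 1.35 rad = swung right out against its stop, the arm pointing to the robot's right and the lens facing the robot. A growing value turns the arm clockwise seen from above
- pivot (a point): point on the pivot axis at the height of the arm's centre line, 190 mm above the desk. The arm is a level round brass bar, 10 mm thick, from the pivot straight to the lens frame, bare from 15 to 110 mm from the pivot. A knob rises 30 mm above this point; a tail with a ball weight sticks out 56 mm on the other side
- lens (a point): centre of the magnifier's round upright glass, 172 mm along the arm from the pivot and at the same height; the brass frame is 96 mm across and 8 mm thick. x = the lens's axis: with the arm swung out it points away from the robot (the robot's side is -x); y = horizontal in the plane of the glass, from the lens back to the pivot; z up
- boat: model lobster boat, about 90 g, 138 mm long, 43 mm beam, red bottom, white topsides, green-roofed wheelhouse. Starts upright and loose in the cradle, lifts straight up. Origin: underside of the keel, 68 mm ahead of the stern; x to the bow, y to port, z up through the deck. Side decks by the wheelhouse 25 mm, bow 37 mm, wheelhouse roof 54 mm above the keel underside
- house: the boat's wheelhouse, part of the boat: a block 38 mm long, 28 mm wide, standing 29 mm above the side decks (8 mm of deck on each side). Origin at the middle of its roof, which is 13 mm ahead of, and 54 mm above, the boat's origin; axes as the boat's. A 3 mm steel stack stands 12 mm up from the roof, for looks only
- fitting (a point): the small brass through-hull fitting in the starboard bottom, on the turn of the bilge: 15 mm astern of the boat's origin, 17.5 mm to starboard, 9.5 mm above the keel underside; axes as the boat's
- cradle: fixed oak cradle, base 120 x 72 x 8 mm, two padded chocks whose side horns rise 40 mm above the desk. Origin on the desk; x along the boat to the bow. The boat's origin sits 20 mm above it
- stopper: clear glass decanter stopper standing on its head, 46 mm across, 66 mm high; origin at its underside; leave alone
- dish: white scallop-shell ceramic dish with three buoys in it, about 90 x 130 mm and 35 mm high; origin under its middle; leave alone
- paint_jar: blue paint jar with steel lid, 44 mm across, 55 mm high; origin at its underside; leave alone
- square: small steel try square lying flat, 120 x 80 mm, 12 mm thick at the stock; origin under its middle; leave alone
- oak_box: oak box, 110 x 150 x 62 mm, with its lid propped open on the side away from the robot to 175 mm high; origin under its middle; leave alone

How it is judged:
By the outcome, as a careful person would: the job done as asked, in the order asked, and still so for the second after the job is handed in, while the arm keeps its last pose, push and grip.
It also fails if it takes over 54 s, if anything falls off the work surface, if the arm or the gripper's body presses on something with over 40 N, if the wrist force passes 120 N, or if a joint passes its speed limit or range.

### The arm

A 7-joint arm with a two-finger parallel gripper is mounted at the origin on the work surface. World frame = base frame: x ahead of the robot, y to its left, z up, the work surface at z = 0. Lengths are in mm, angles in degrees, forces in N, time in s.
With the tool pointing down it reaches from about 400 to 875 mm from the base axis. Payload 4.4 kg.
Tool frame: the origin (TCP) lies on the mounting face of the last link; the fingertips stand 173 mm ahead of it and the grasp point (between the pads) lies 155 mm ahead of it; z points along the fingers, y is the line along which they close (so a half turn about z gives the same grasp; the last joint's range is limited). The gripper opens to 85 mm and grips with 20 to 120 N. Pads are 22 mm wide; open, the fingers measure 114 mm over their backs; the gripper's body (76 mm by 85 mm) begins 54 mm behind the grasp point. The pads swing forward as they close: fully open they stand 13 mm farther back than shut.
Start: joints at [-77.338, 36.005, 2.206, 86.941, -1.547, 57.084, -1.146], TCP at [183.856, 623.468, 404.713] pointing down, gripper open.
Joint ranges: [-175.42, 175.42], [-21.48, 121.26], [-71.46, 75.88], [10.55, 141.38], [-63.04, 243.04], [13.31, 113.54], [-168.57, 168.57]. Speed limits (degrees/s): [147.25, 147.25, 180, 180, 180, 180, 180].

### API

Orientations are given as [roll, pitch, yaw] about the fixed x, y, z axes, in that order (R = Rz(yaw) Ry(pitch) Rx(roll)).
In Python, from cell import arm gives the robot as it stands.
- The arm moves only by the tool apply_moves, never from a script. Its argument "motion" is a list that holds one entry, the list of rows, each a list of 5 numbers: the shift along the tool's x, y, z in m, then the turn about the tool's z in rad, then the finger opening in m, from 0 to 0.0854. A call has exactly 8 rows; each row shifts and turns the commanded pose from where the row before left it, along the tool's axes as they then stand; what a row does not reach is not made up. A row lasts 1/8 s, in which the tool goes at most 62.5 mm and 10.7 degrees, less where a joint would pass 70% of its speed; a pose out of reach is approached as far as the arm can. A call is refused whole if a number of a shift passes 0.0625 or a number of a turn 0.188, either way. A call with a gripper value outside its range is refused whole. The fingers move at their own pace and stop on an object; "newtons" is the grip in N (left out, the last holds). Time passes only in rows, so rows that do not move let the fingers close, or fill a call up. It gives the time, the measured TCP pose, the force, the opening and the grip force at its end, in the units of the state.
- arm.observe(): the state, without advancing time (a new reading comes with each control period).
- arm.capture(name): name is "side" or "top" or "wrist"; returns a dict with "color" (480x640x3 uint8, red, green, blue), "range_z" (480x640 float32, mm along the optical axis (not along the pixel's ray), 0 where there is no reading), "intrinsics" (3x3 intrinsics, pixels), "rvec" (rotation vector, rad) and "tvec" (3), from world to camera coordinates, as OpenCV has them. Camera axes: x right, y down, z forward; pixel columns grow to the right and rows downward; lengths in mm; the calibration is good to about 2 mm. A picture is of the moment at which its call begins.
- arm.finish_job(): hands the job in; it is judged then, once.
The state is a dict: "t": time; "q": joint angles; "qd": joint speeds; "joint_efforts": joint torques, N m; "tool_pos": TCP position; "ee_rot": TCP orientation; "ft_force": force on the tool from outside, world axes, zero at the start; "ft_torque": the same for the moment, N m; "finger_gap": finger opening in mm; "grip_force": force on a finger pad.
Only numpy, scipy, OpenCV 4.12 (cv2) and the standard library are available. Lean on these libraries where they do the work, as an engineer would, in place of code of your own. Each camera call takes 0.05 s, during which the arm holds its last target. There are 200 camera calls.

## Working session

There is one attempt and no reset: what is moved stays moved. The work goes in short steps, Python scripts to look and compute and a tool call to move; the robot and the scene stay as the last step left them, time stands still between calls to the robot, and variables do not carry over. Pictures are saved under pics/ and viewed, at most 10 in all, crops included, and the job is handed in when it is done.

Besides the shell and the picture viewer there is one more tool, called after "Request:" as a command line: name --argument value ..., lists and objects as JSON in quotes. apply_moves: Moves the arm, as the interface text tells. Its arguments: {"type":"object","properties":{"motion":{"type":"array"},"newtons":{"type":"number"}},"required":["motion"]}

```bash
mkdir -p pics; ls; python3 - <<'E'
from cell import arm
import cv2,numpy as np
s=arm.observe();print({k:np.round(v,3).tolist() for k,v in s.items()})
for n in("top","side"):
    c=arm.capture(n);cv2.imwrite(f"pics/{n}0.png",c["color"][:,:,::-1]);np.savez(f"{n}0.npz",**c)
    R=cv2.Rodrigues(c["rvec"])[0];print(n,(-R.T@np.ravel(c["tvec"])).round(),c["intrinsics"][0,0],(c["range_z"]>0).mean(), R.round(2).tolist())
E
```

```text
pics
{'t': 0.0, 'q': [-77.337, 36.06, 2.206, 86.993, -1.545, 57.084, -1.144], 'qd': [0.066, 0.069, -0.024, 0.074, -0.094, -0.103, 0.074], 'joint_efforts': [0.0, -56.34, 1.226, -19.345, 0.011, 0.011, 0.0], 'tool_pos': [183.802, 623.183, 403.795], 'ee_rot': [-179.893, 0.005, 163.567], 'ft_force': [-0.496, -0.232, 0.891], 'ft_torque': [-0.006, -0.028, -0.009], 'grip_force': 0.0, 'finger_gap': 85.297}
top [ 433.  -33. 1173.] 451.4886812140909 0.9960546875 [[0.02, -1.0, 0.01], [-0.99, -0.02, -0.13], [0.13, -0.01, -0.99]]
side [  -3. -778.  727.] 461.7065847173017 0.99625 [[0.8, -0.6, 0.02], [-0.3, -0.43, -0.85], [0.52, 0.67, -0.53]]
```

View pics/top0.png

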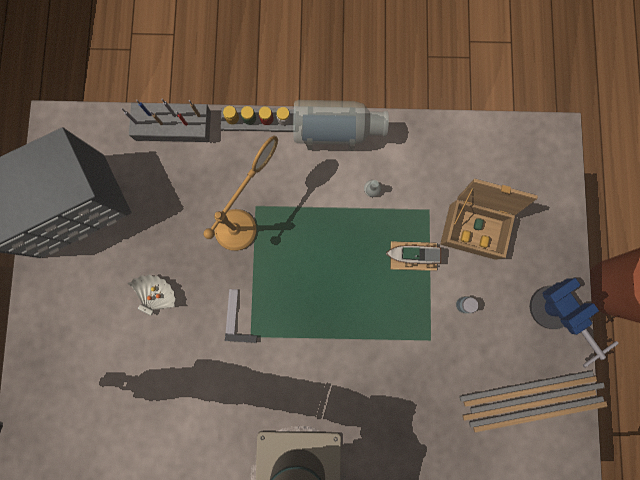

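View pics/side0.png

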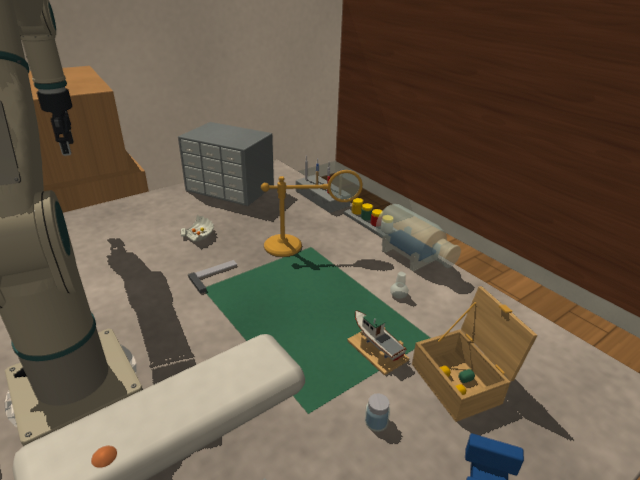

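Top view: magnifier foot about (235,230), lens (265,155) folded back; boat at (415,255) with its bow to image left (+y), so starboard already faces away from the robot. The tool only turns about its own z, so it always points down. I'll therefore grip the wheelhouse fore-and-aft and heel the boat about the pad axis against the fixed cradle.

```bash
cat > h.py <<'E'
import numpy as np,cv2
def cloud(c):
    R=cv2.Rodrigues(c["rvec"])[0];t=np.ravel(c["tvec"]);K=c["intrinsics"];z=c["range_z"].astype(float)
    v,u=np.mgrid[:480,:640]
    P=np.stack([(u-K[0,2])/K[0,0]*z,(v-K[1,2])/K[1,1]*z,z],-1)
    W=(P-t)@R; W[z<=0]=np.nan
    return W
def proj(c,p):
    return cv2.projectPoints(np.array(p,float).reshape(-1,1,3),np.array(c["rvec"]),np.array(c["tvec"]),np.array(c["intrinsics"]),None)[0][:,0]
E
python3 - <<'E'
from h import *
for n in("top","side"):
    c=dict(np.load(f"{n}0.npz"));W=cloud(c);col=c["color"].astype(int);r,g,b=[col[...,i] for i in range(3)]
    hsv=cv2.cvtColor(c["color"],cv2.COLOR_RGB2HSV)
    print(n,"K",c["intrinsics"].round(1).tolist())
    brass=(hsv[...,0]>10)&(hsv[...,0]<24)&(hsv[...,1]>110)&(hsv[...,2]>70)
    reg=(W[...,0]>350)&(W[...,0]<900)&(W[...,1]>-60)&(W[...,1]<300)
    for lo,hi in((3,25),(60,150),(165,205),(205,250)):
        m=brass&reg&(W[...,2]>lo)&(W[...,2]<hi);P=W[m]
        if len(P):print(lo,hi,len(P),P.mean(0).round(1),P.min(0).round(1),P.max(0).round(1))
    np.save(n+"br.npy",W[brass&reg&(W[...,2]>130)])
    reg=(W[...,0]>400)&(W[...,0]<600)&(W[...,1]<-150)&(W[...,1]>-400)
    gr=reg&(W[...,2]>60)&(W[...,2]<80)
    P=W[gr];print("roof",len(P),P.mean(0).round(1),P.min(0).round(1),P.max(0).round(1))
    for lo,hi in((3,14),(30,42),(42,60)):
        P=W[reg&(W[...,2]>lo)&(W[...,2]<hi)]
        if len(P):print(lo,hi,len(P),P.mean(0).round(1),P.min(0).round(1),P.max(0).round(1))
    # crop
    u=[(350,480),(215,300)] if n=="top" else [(330,420),(290,380)]
    im=c["color"][u[1][0]:u[1][1],u[0][0]:u[0][1],::-1];cv2.imwrite(f"pics/crop_{n}.png",cv2.resize(im,None,fx=5,fy=5,interpolation=cv2.INTER_CUBIC))
for n in("top","side"):
    P=np.load(n+"br.npy");print(n,len(P))
    print(P[np.argsort(P[:,0])][::max(1,len(P)//25)].round(0).astype(int).tolist())
E
python3 - <<'E'
import cv2,numpy as np
a=cv2.imread('pics/crop_top.png');b=cv2.imread('pics/crop_side.png')
a=cv2.resize(a,(400,262));b=cv2.resize(b,(400,400));o=np.zeros((400,800,3),np.uint8);o[:262,:400]=a;o[:,400:]=b;cv2.imwrite('pics/crops.png',o)
E
```

```text
top K [[451.5, 0.0, 319.4], [0.0, 451.5, 238.8], [0.0, 0.0, 1.0]]
3 25 1143 [601.7 173.7  15.3] [551.8 125.8   3.8] [894.8 233.7  24.9]
60 150 36 [745.2 162.6 110.5] [598.8  74.4  60. ] [899.8 282.1 149.9]
165 205 381 [632.9 159.1 194.8] [556.2  63.6 165.5] [780.  211.6 205. ]
205 250 178 [706.9 112.6 226.4] [567.8  63.7 205.1] [782.  202.8 240.7]
roof 264 [ 554.3 -290.8   71.2] [ 532.  -399.4   60. ] [ 600.  -245.7   79.4]
3 14 1572 [ 503.7 -269.2    5.5] [ 400.  -399.7    3. ] [ 600.  -150.2   13.6]
30 42 129 [ 527.2 -340.1   38.6] [ 408.1 -399.8   30.9] [ 599.6 -255.7   42. ]
42 60 691 [ 544.2 -294.9   47.4] [ 415.8 -399.8   42. ] [ 599.4 -207.2   60. ]
side K [[461.7, 0.0, 318.7], [0.0, 461.7, 237.8], [0.0, 0.0, 1.0]]
3 25 633 [605.1 165.7  14.6] [546.2 122.4   3.1] [896.9 224.3  24.9]
60 150 154 [631.  156.7 112.3] [592.9  25.9  60.1] [890.3 202.8 150. ]
165 205 429 [639.4 149.2 189.2] [552.7  57.3 165.5] [785.  207.7 204.7]
205 250 155 [713.6 104.2 222.6] [594.4  57.1 205.1] [781.8 183.  238.3]
roof 356 [ 549.3 -295.2   68.8] [ 526.4 -399.1   60. ] [ 599.6 -244.3   77.7]
3 14 8
[... 419 characters left out ...]
 193], [642, 152, 194], [653, 143, 195], [664, 144, 195], [676, 133, 195], [688, 130, 194], [698, 114, 198], [707, 111, 193], [716, 106, 215], [725, 103, 225], [733, 94, 152], [742, 88, 145], [751, 83, 150], [760, 77, 235], [769, 72, 154], [780, 66, 172]]
side 716
[[553, 202, 192], [560, 194, 190], [570, 195, 199], [590, 176, 202], [593, 186, 176], [595, 178, 214], [596, 183, 149], [599, 171, 163], [601, 170, 153], [604, 168, 198], [611, 169, 187], [626, 158, 193], [641, 152, 195], [657, 137, 193], [679, 126, 192], [696, 118, 196], [707, 106, 195], [713, 105, 212], [719, 105, 225], [728, 95, 226], [737, 86, 233], [748, 82, 145], [760, 75, 232], [768, 68, 226], [775, 63, 179], [782, 63, 192]]
```

View pics/crops.png

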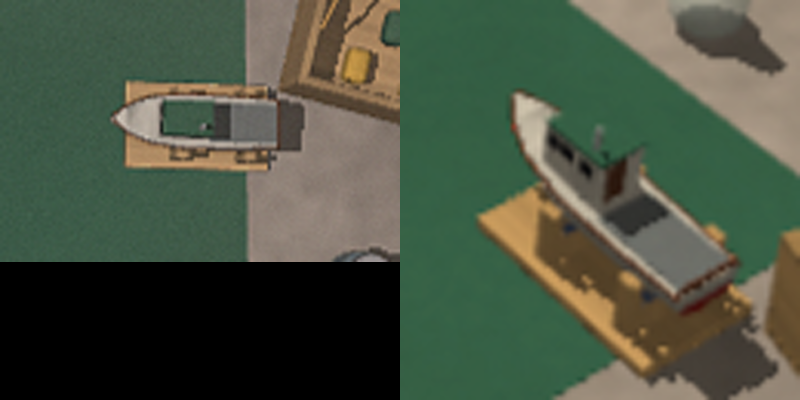

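The boat sits bow to +y with the oak box off its stern. The pivot is near (602,174) and the arm points at about -32°. Moving to the arm's far side now.

Request:
apply_moves --motion '[[[-0.05,-0.025,0,0,0],[-0.05,-0.025,0,0,0],[-0.05,-0.025,0,0,0],[-0.05,-0.025,0,0,0],[-0.05,-0.025,0,0,0],[-0.05,-0.025,0,0,0],[-0.05,-0.025,0,0,0],[-0.05,-0.025,0,0,0]]]' --newtons 40

```text
t: 1.1
tool_pos: [512.0, 317.1, 404.4]
ee_rot: [-180.0, -0.0, 163.6]
ft_force: [0.5, 0.5, -0.0]
finger_gap: 0.4
grip_force: 0.0
```

Request:
apply_moves --motion '[[[-0.05,-0.025,0,0,0],[-0.05,-0.025,0,0,0],[-0.05,-0.025,0,0,0],[-0.05,-0.025,0,0,0],[0,0,0,0.14,0],[0,0,0,0.14,0],[0,0,0,0,0],[0,0,0,0,0]]]'

```text
t: 2.1
tool_pos: [674.3, 166.2, 404.4]
ee_rot: [-180.0, -0.0, 147.7]
ft_force: [-0.9, -0.1, -0.5]
finger_gap: 0.1
grip_force: 0.0
```

```bash
python3 - <<'E'
from cell import arm
from h import *
c=arm.capture("wrist");cv2.imwrite("pics/w1.png",c["color"][:,:,::-1])
R=cv2.Rodrigues(c["rvec"])[0];s=arm.observe()
print((-R.T@np.ravel(c["tvec"])).round(),R.round(2).tolist(),s["tool_pos"],s["ee_rot"])
# arm-bar points from old clouds
W=np.vstack([cloud(dict(np.load(n+"0.npz")))[0:0].reshape(-1,3) for n in("top","side")])
for n in("top","side"):
    P=np.load(n+"br.npy")
    d=P[:,:2]-[602,174];r=np.linalg.norm(d,axis=1)
    m=(r>20)&(r<110)&(P[:,0]>615)&(abs(P[:,2]-190)<9);Q=P[m]
    cen=Q.mean(0);_,_,v=np.linalg.svd(Q[:,:2]-cen[:2]);v=v[0]*np.sign(v[0][0])
    L=P[r>122];print(n,m.sum(),cen.round(1),np.degrees(np.arctan2(v[1],v[0])).round(1),"lens",((L.min(0)+L.max(0))/2).round(1), Q[:,2].max())
    n_=np.array([-v[1],v[0]]);print("pivot offset from line",((np.array([602,174])-cen[:2])@n_).round(1))
E
```

```text
[605. 210. 375.] [[0.54, 0.84, -0.0], [0.8, -0.51, 0.32], [0.27, -0.17, -0.95]] [674.31391936 166.18091535 404.56512001] [-1.79988922e+02 -1.73526197e-02  1.47650336e+02]
top 159 [659.4 143.2 194.1] -32.7 lens [744.1  89.2 193.1] 198.4732818803221
pivot offset from line -5.0
side 120 [655.2 141.  191.3] -33.7 lens [744.9  84.7 190.9] 197.00520945756222
pivot offset from line -2.1
```

View pics/w1.png

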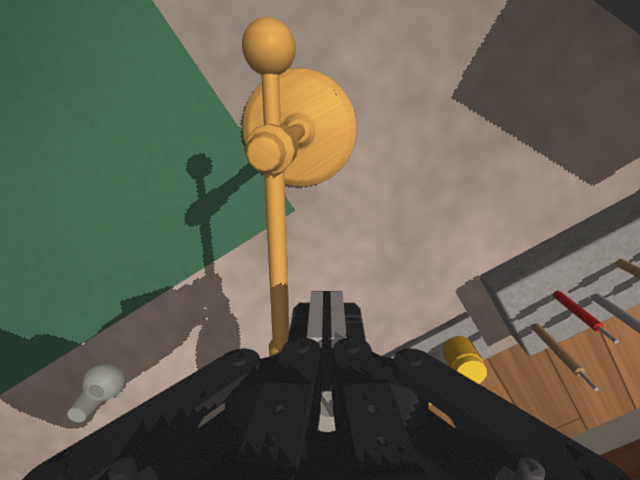

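The wrist view shows the bar at column ~277 and the shut fingers at ~326, on the bar's far side and clear of it. I'll lower, then swing on an arc.

Request:
apply_moves --motion '[[[0,0,0.029,0,0],[0,0,0.029,0,0],[0,0,0,0,0],[0,-0.005,0,0,0],[-0.001,-0.005,0,0.05,0],[-0.0017,-0.0067,0,0.1,0],[-0.0017,-0.0067,0,0.1,0],[-0.0017,-0.0067,0,0.1,0]]]'

```text
t: 3.15
tool_pos: [661.2, 138.8, 348.3]
ee_rot: [179.8, 0.1, 127.2]
ft_force: [1.4, 1.6, 0.1]
finger_gap: 0.0
grip_force: 1.1
```

Request:
apply_moves --motion '[[[-0.0017,-0.0067,0,0.1,0],[-0.0017,-0.0067,0,0.1,0],[-0.0017,-0.0067,0,0.1,0],[-0.0008,-0.0034,0,0.05,0],[-0.0008,-0.0034,0,0.05,0],[-0.0004,-0.002,0,0.03,0],[0,0,0,0,0],[0,0,0,0,0]]]'

```text
t: 4.15
tool_pos: [638.4, 119.0, 346.5]
ee_rot: [-180.0, 0.0, 102.8]
ft_force: [1.7, -0.3, 0.5]
finger_gap: 0.1
grip_force: 0.6
```

```bash
cat >> h.py <<'E'
def brass(c):
    W=cloud(c);hsv=cv2.cvtColor(c["color"],cv2.COLOR_RGB2HSV)
    m=(hsv[...,0]>10)&(hsv[...,0]<24)&(hsv[...,1]>110)&(hsv[...,2]>70)
    m&=(W[...,0]>450)&(W[...,0]<800)&(W[...,1]>-100)&(W[...,1]<260)&(W[...,2]>130)&(W[...,2]<260)
    return W[m]
def armfit(P,piv,a):
    d=P[:,:2]-piv;u=np.array([np.cos(a),np.sin(a)]);s=d@u;n=np.array([-u[1],u[0]]);t=d@n
    Q=P[(s>18)&(s<108)&(abs(t)<25)&(abs(P[:,2]-191)<9)];cen=Q.mean(0)
    v=np.linalg.svd(Q[:,:2]-cen[:2])[2][0];v=v*np.sign(v@u)
    L=P[(s>118)];return len(Q),cen.round(1),np.degrees(np.arctan2(v[1],v[0])).round(1),L
E
python3 - <<'E'
from cell import arm
from h import *
s=arm.observe();print(s["tool_pos"],s["ee_rot"])
c=arm.capture("side");W=brass(c);cv2.imwrite("pics/s2.png",c["color"][:,:,::-1])
print(armfit(W,[604,178],np.radians(-85))[:3])
c=arm.capture("top");W=brass(c);print(armfit(W,[604,178],np.radians(-85))[:3])
E
```

```text
[638.44385838 119.03572329 346.52157779] [-1.79968269e+02  1.82660902e-03  1.02849257e+02]
(105, array([614.1, 115.1, 192. ]), np.float64(-76.5))
(102, array([619.2, 114.3, 193.8]), np.float64(-76.7))
```

Request:
apply_moves --motion '[[[-0.0008,-0.0034,0,0.05,0],[0,0,0,0,0],[-0.0008,-0.0034,0,0.05,0],[0,0,0,0,0],[-0.0004,-0.002,0,0.03,0],[0,0,0,0,0],[0,0,0,0,0],[0,0,0,0,0]]]'

```text
t: 5.25
tool_pos: [630.1, 115.6, 346.6]
ee_rot: [-180.0, -0.0, 95.4]
ft_force: [1.2, -0.6, -0.9]
finger_gap: 0.2
grip_force: 0.4
```

Request:
apply_moves --motion '[[[-0.0006,-0.0027,0,0.04,0],[0,0,0,0,0],[-0.0006,-0.0027,0,0.04,0],[0,0,0,0,0],[-0.0004,-0.002,0,0.03,0],[0,0,0,0,0],[0,0,0,0,0],[0,0,0,0,0]]]'

```text
t: 6.25
tool_pos: [623.8, 113.5, 346.9]
ee_rot: [179.8, 0.0, 89.0]
ft_force: [4.0, -1.3, -3.2]
finger_gap: -0.1
grip_force: 2.5
```

Request:
apply_moves --motion '[[[-0.0004,-0.002,0,0.03,0],[0,0,0,0,0],[-0.0004,-0.002,0,0.02,0],[0,0,0,0,0],[0,0,0,0,0],[0,0,0,0,0],[0,0,0,0,0],[0,0,0,0,0]]]'

```text
t: 7.25
tool_pos: [622.3, 112.9, 347.4]
ee_rot: [179.3, -0.0, 86.2]
ft_force: [13.4, 0.3, -7.3]
finger_gap: -0.2
grip_force: 6.5
```

```bash
python3 - <<'E'
from cell import arm
from h import *
for n in("side","top"):
    W=brass(arm.capture(n));print(armfit(W,[604,178],np.radians(-90))[:3])
print(arm.observe()["ft_force"])
E
```

```text
(87, array([599.8, 115.1, 192.6]), np.float64(-88.9))
(64, array([604.9, 102.2, 194.6]), np.float64(-89.2))
[12.2505373  -1.1823245  -7.94997235]
```

The stop is reached: force rises to 13 N and the bar stands at about -89°. Backing off, rising, and going over to the boat.

Request:
apply_moves --motion '[[[0,0.01,0,0,0],[0,0.015,0,0,0],[0,0,-0.045,0,0],[0,0,-0.05,0,0],[0,0,0,0,0],[-0.053,-0.012,0,0,0],[-0.053,-0.012,0,0,0],[-0.053,-0.012,0,0,0]]]'

```text
t: 8.35
tool_pos: [596.1, -46.1, 440.5]
ee_rot: [-179.8, -0.0, 86.2]
ft_force: [1.5, -0.6, -0.4]
finger_gap: -0.1
grip_force: 0.0
```

Request:
apply_moves --motion '[[[-0.053,-0.012,0,0,0.055],[-0.053,-0.012,0,0,0.055],[-0.053,-0.012,0,0,0.055],[-0.053,-0.012,0,0,0.055],[0,0,0,0.18,0.055],[0,0,0,0.18,0.055],[0,0,0,0.18,0.055],[0,0,0,0.18,0.055]]]'

```text
t: 9.35
tool_pos: [535.0, -252.8, 440.5]
ee_rot: [-179.8, 0.0, 44.6]
ft_force: [-0.3, -0.9, -0.4]
finger_gap: 55.1
grip_force: 0.0
```

Request:
apply_moves --motion '[[[0,0,0,0.18,0.055],[0,0,0,0.18,0.055],[0,0,0,0.18,0.055],[0,0,0,0.18,0.055],[0,0,0,0.064,0.055],[0,0,0,0,0.055],[0,0,0,0,0.055],[0,0,0,0,0.055]]]'

```text
t: 10.35
tool_pos: [535.4, -253.4, 441.5]
ee_rot: [-180.0, 0.0, 0.1]
ft_force: [0.5, -0.6, 0.6]
finger_gap: 55.3
grip_force: 0.0
```

```bash
python3 - <<'E'
from cell import arm
from h import *
s=arm.observe();print(s["tool_pos"],s["ee_rot"],s["finger_gap"],s["q"])
for n in("side","top"):
    c=arm.capture(n);W=brass(c);k,cen,a,L=armfit(W,[604,178],np.radians(-90));print(n,k,cen,a)
    L=L[(L[:,1]<60)];print(" lens n",len(L),"mean",L.mean(0).round(1),"min",np.percentile(L,1,0).round(1),"max",np.percentile(L,99,0).round(1))
    np.savez(f"{n}1.npz",**c)
    # knob and foot
    K=W[(W[:,2]>212)&(W[:,1]>140)];print(" knob",len(K),K.mean(0).round(1) if len(K) else "")
c=arm.capture("wrist");np.savez("w2.npz",**c);cv2.imwrite("pics/w2.png",c["color"][:,:,::-1])
W=cloud(c);hsv=cv2.cvtColor(c["color"],cv2.COLOR_RGB2HSV)
for lo,hi in((66,82),(46,62),(5,12)):
    m=(W[...,2]>lo)&(W[...,2]<hi)&(W[...,0]>460)&(W[...,0]<620)&(W[...,1]<-150)&(W[...,1]>-340);P=W[m]
    if len(P):print(lo,hi,len(P),P.mean(0).round(1),np.percentile(P,1,0).round(1),np.percentile(P,99,0).round(1))
E
```

```text
[ 535.43138266 -253.38841958  441.54507615] [-1.79965906e+02  1.77416339e-02  6.96273579e-02] 55.2739613948549 [ -6.79135642  37.05980634  50.30045408  94.74782289 -31.28133905
  63.31474389 -37.57468144]
side 89 [599.8 115.2 192.7] -89.0
 lens n 274 mean [602.1   4.  194.8] min [596.7 -41.  146. ] max [607.4  56.9 237.4]
 knob 19 [599.8 175.4 217.2]
top 163 [605.6 115.3 194.4] -88.8
 lens n 217 mean [606.3  10.3 211.2] min [601.8 -38.  149.4] max [611.  58. 240.]
 knob 41 [603.  178.6 218.3]
66 82 1313 [ 546.9 -266.5   75.2] [ 531.8 -286.    68.9] [ 560.2 -247.2   77.1]
46 62 2180 [ 548.9 -265.3   49.8] [ 524.2 -338.2   46. ] [ 567.9 -211.6   58.7]
5 12 1975 [ 563.4 -277.1    9.2] [ 509.9 -339.     6.6] [ 581.9 -227.7   11.2]
```

View pics/w2.png

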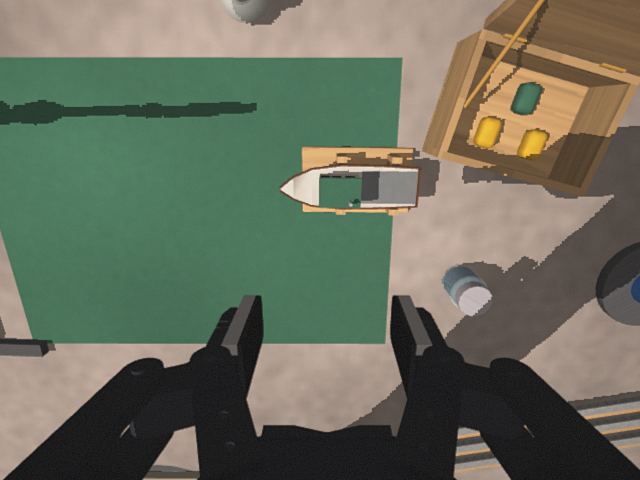

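```bash
python3 - <<'E'
from h import *
for f in("w2","top1","side1"):
    c=dict(np.load(f+".npz"));W=cloud(c)
    reg=(W[...,0]>500)&(W[...,0]<590)&(W[...,1]<-190)&(W[...,1]>-345)
    # roof
    m=reg&(W[...,2]>71)&(W[...,2]<79);P=W[m][:,:2].astype(np.float32)
    P=P[(abs(P-np.median(P,0))<30).all(1)]
    r=cv2.minAreaRect(P);print(f,"roof",len(P),np.round(r[0],1),np.round(r[1],1),round(r[2],1),W[m][:,2].mean().round(1))
    m=reg&(W[...,2]>42)&(W[...,2]<62)
    P=W[m][:,:2]; ys=np.arange(-330,-205,8)
    mids=[];
    for y in ys:
        q=P[abs(P[:,1]-y)<4]
        if len(q)>4: mids.append((y,(q[:,0].min()+q[:,0].max())/2,np.ptp(q[:,0])))
    mids=np.array(mids);k=np.polyfit(mids[:,0],mids[:,1],1);print(" axis dx/dy deg",np.degrees(np.arctan(k[0])).round(2),"x at -266",np.polyval(k,-266).round(1),P[:,1].min().round(),P[:,1].max().round())
    # deck profile on centerline by y
    A=W[reg&(abs(W[...,0]-546)<6)]
    print([(int(y),round(float(np.nanmedian(A[abs(A[:,1]-y)<3][:,2])),0)) for y in range(-336,-200,8) if (abs(A[:,1]-y)<3).any()])
E
```

```text
w2 roof 1270 [ 545.8 -266.8] [39.2 29. ] 89.7 75.4
 axis dx/dy deg 1.05 x at -266 547.1 -345.0 -209.0
[(-336, 46.0), (-328, 46.0), (-320, 352.0), (-312, 345.0), (-304, 339.0), (-296, 321.0), (-288, 319.0), (-280, 311.0), (-272, 349.0), (-264, 350.0), (-256, 351.0), (-248, 351.0), (-240, 348.0), (-232, 349.0), (-224, 310.0), (-216, 316.0), (-208, 327.0)]
top1 roof 0 [0. 0.] [0. 0.] 0.0 nan
 axis dx/dy deg -27.04 x at -266 574.5 -244.0 -208.0
[(-296, 638.0), (-288, 644.0), (-280, 649.0), (-272, 653.0), (-264, 656.0), (-256, 658.0), (-248, 659.0), (-240, 658.0), (-232, 664.0), (-224, 670.0), (-216, 674.0), (-208, 676.0)]
side1 roof 176 [ 542.3 -266.1] [41.4 30. ] 89.3 73.7
 axis dx/dy deg -2.88 x at -266 536.7 -345.0 -207.0
[(-336, 10.0), (-328, 44.0), (-320, 359.0), (-312, 325.0), (-304, 44.0), (-296, 44.0), (-288, 486.0), (-280, 343.0), (-272, 74.0), (-264, 75.0), (-256, 75.0), (-248, 73.0), (-240, 8.0), (-232, 663.0), (-224, 293.0), (-216, 53.0), (-208, 2.0)]
  return _methods._mean(a, axis=axis, dtype=dtype,
  ret = um.true_divide(
<stdin>:8: RuntimeWarning: Mean of empty slice.
  ret = ret.dtype.type(ret / rcount)
```

Roof centre measured at about (545.5, -266.6, 74.5), matching the expected 74 mm, with the boat's yaw within 1° of +90°. Descending astride the wheelhouse fore-and-aft.

Request:
apply_moves --motion '[[[0.01,0.013,0,0,0.055],[0,0,0.05,0,0.055],[0,0,0.05,0,0.055],[0,0,0.05,0,0.055],[0,0,0.03,0,0.055],[0,0,0,0,0.055],[0,0,0,0,0.055],[0,0,0,0,0.055]]]'

```text
t: 11.5
tool_pos: [546.1, -266.9, 263.5]
ee_rot: [179.9, -0.2, 0.1]
ft_force: [0.3, 0.1, 0.2]
finger_gap: 54.8
grip_force: 0.0
```

```bash
python3 - <<'E'
from cell import arm
from h import *
a=arm.capture("wrist")["color"];b=arm.capture("side");np.savez("s3.npz",**b)
b=cv2.resize(b["color"][240:400,290:450],(400,400),interpolation=cv2.INTER_CUBIC)
o=np.zeros((400,800,3),np.uint8);o[:300,:400]=cv2.resize(a,(400,300));o[:,400:]=b
cv2.imwrite("pics/p4.png",o[:,:,::-1])
E
```

```text
(no output)
```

View pics/p4.png

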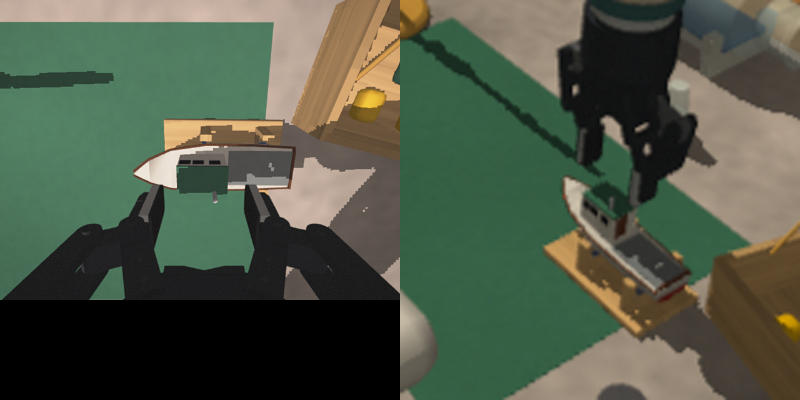

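The fingers straddle the green roof with even gaps, and the box is clear. Lowering and gripping.

Request:
apply_moves --motion '[[[0,0,0.02,0,0.055],[0,0,0.013,0,0.055],[0,0,0,0,0.055],[0,0,0,0,0.03],[0,0,0,0,0.03],[0,0,0,0,0.03],[0,0,0,0,0.03],[0,0,0,0,0.03]]]' --newtons 30

```text
t: 12.6
tool_pos: [545.6, -266.4, 228.7]
ee_rot: [-180.0, -0.0, 0.0]
ft_force: [-1.0, -0.7, -0.1]
finger_gap: 37.8
grip_force: 30.3
```

Gripped at 37.8 mm. Next I lift partway so the port horns still hold the lower hull, then draw the wheelhouse toward the robot to heel the boat in the pads.

Request:
apply_moves --motion '[[[0,0,-0.004,0,0.03],[0,0,-0.004,0,0.03],[-0.003,0,0,0,0.03],[-0.003,0,0,0,0.03],[-0.003,0,0,0,0.03],[-0.003,0,0,0,0.03],[0,0,0,0,0.03],[0,0,0,0,0.03]]]'

```text
t: 13.6
tool_pos: [534.1, -266.4, 236.8]
ee_rot: [180.0, -0.1, 0.1]
ft_force: [2.4, -0.4, -1.5]
finger_gap: 37.3
grip_force: 30.7
```

```bash
cat >> h.py <<'E'
def roof(c,tool,lo=-40,hi=15,green=True):
    """plane of the green roof near the grip; returns centre, normal, n"""
    W=cloud(c);hsv=cv2.cvtColor(c["color"],cv2.COLOR_RGB2HSV)
    g=np.array([tool[0],tool[1],tool[2]-155])
    m=(abs(W[...,0]-g[0])<30)&(abs(W[...,1]-g[1])<26)&(W[...,2]>g[2]-25)&(W[...,2]<g[2]+20)
    m&=(hsv[...,0]>60)&(hsv[...,0]<95)&(hsv[...,1]>60)&(hsv[...,2]>25)
    P=W[m]
    if len(P)<20:return None,None,len(P)
    for _ in range(4):
        cen=np.median(P,0) if _==0 else P.mean(0)
        n=np.linalg.svd(P-P.mean(0))[2][2];n*=np.sign(n[2])
        d=(P-P.mean(0))@n;P=P[abs(d)<max(1.5,2*np.median(abs(d)))]
    return P.mean(0),n,len(P)
def rep(arm,names=("wrist","side","top")):
    s=arm.observe();out={}
    for k in names:
        c=arm.capture(k);out[k]=c;p,n,N=roof(c,s["tool_pos"])
        if p is None:print(k,N);continue
        print(k,N,p.round(1),"heel",np.degrees(np.arctan2(-n[0],n[2])).round(1),"pitch",np.degrees(np.arctan2(n[1],n[2])).round(1))
    return s,out
E
python3 - <<'E'
from cell import arm
from h import *
s,o=rep(arm)
print(s["tool_pos"].round(1),s["ft_force"].round(1),s["ft_torque"].round(2))
E
```

```text
wrist 5989 [ 536.1 -266.9   83.4] heel 0.2 pitch -0.0
side 91 [ 528.7 -261.3   81.8] heel 0.4 pitch 1.2
top 0
[ 534.1 -266.4  236.8] [ 2.4 -0.4 -1.5] [ 0.11 -0.74 -0.  ]
```

Request:
apply_moves --motion '[[[-0.003,0,0,0,0.03],[-0.003,0,0,0,0.03],[-0.003,0,0,0,0.03],[-0.003,0,0,0,0.03],[0,0,0,0,0.03],[0,0,0,0,0.03],[0,0,0,0,0.03],[0,0,0,0,0.03]]]'

```text
t: 14.75
tool_pos: [524.2, -266.3, 238.0]
ee_rot: [179.9, -0.4, 0.1]
ft_force: [8.2, 1.0, 2.9]
finger_gap: 37.1
grip_force: 31.0
```

```bash
python3 - <<'E'
from cell import arm
from h import *
s,o=rep(arm,("wrist","side"))
print(s["tool_pos"].round(1),s["ft_force"].round(1),s["ft_torque"].round(2))
b=cv2.resize(o["side"]["color"][240:400,290:450],(400,400),interpolation=cv2.INTER_CUBIC)
q=np.zeros((400,800,3),np.uint8);q[:300,:400]=cv2.resize(o["wrist"]["color"],(400,300));q[:,400:]=b
cv2.imwrite("pics/p5.png",q[:,:,::-1])
E
```

```text
wrist 5441 [ 528.7 -266.9   85.2] heel 9.9 pitch -0.1
side 88 [ 521.1 -261.1   82.6] heel 7.9 pitch 1.4
[ 524.2 -266.3  238. ] [8.2 1.  2.9] [ 0.28 -1.99 -0.  ]
```

View pics/p5.png

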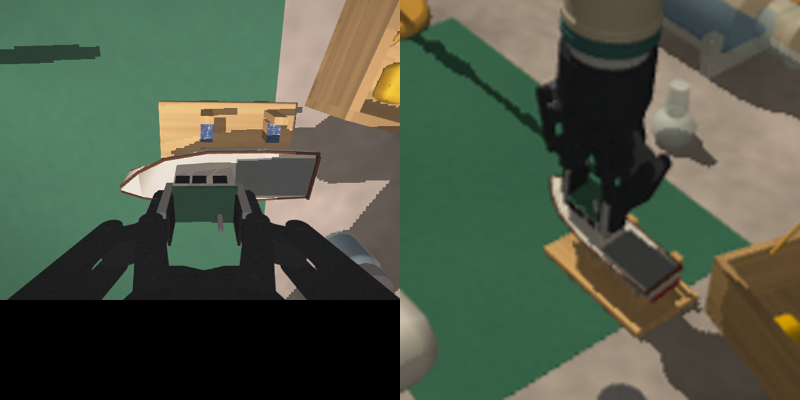

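It's heeling the right way: 9.9° with level pitch, at 8 N. Continuing.

Request:
apply_moves --motion '[[[-0.003,0,0,0,0.03],[-0.003,0,0,0,0.03],[-0.003,0,0,0,0.03],[-0.003,0,0,0,0.03],[0,0,0,0,0.03],[0,0,0,0,0.03],[0,0,0,0,0.03],[0,0,0,0,0.03]]]'

```text
t: 15.85
tool_pos: [511.9, -266.3, 237.7]
ee_rot: [179.9, -0.3, 0.1]
ft_force: [7.1, 1.2, 0.7]
finger_gap: 37.3
grip_force: 30.3
```

```bash
python3 - <<'E'
from cell import arm
from h import *
s,o=rep(arm,("wrist","side"))
print(s["tool_pos"].round(1),s["ft_force"].round(1),s["ft_torque"].round(2))
E
```

```text
wrist 4452 [ 518.2 -266.9   86. ] heel 23.5 pitch -0.0
side 80 [ 512.4 -257.8   82.6] heel 26.2 pitch 5.3
[ 511.9 -266.3  237.7] [7.1 1.2 0.7] [ 0.24 -1.78 -0.08]
```

Request:
apply_moves --motion '[[[-0.003,0,0,0,0.03],[-0.003,0,0,0,0.03],[0,0,0,0,0.03],[0,0,0,0,0.03],[0,0,0,0,0.03],[0,0,0,0,0.03],[0,0,0,0,0.03],[0,0,0,0,0.03]]]'

```text
t: 16.95
tool_pos: [505.7, -266.4, 237.6]
ee_rot: [179.9, -0.3, 0.1]
ft_force: [6.9, 0.2, 0.5]
finger_gap: 36.7
grip_force: 30.3
```

```bash
python3 - <<'E'
from cell import arm
from h import *
s,o=rep(arm,("wrist",))
print(s["tool_pos"].round(1),s["ft_force"].round(1),s["ft_torque"].round(2))
E
```

```text
wrist 3801 [ 513.1 -267.1   86.6] heel 29.9 pitch -0.1
[ 505.7 -266.4  237.6] [6.9 0.2 0.5] [ 0.21 -1.76  0.  ]
```

Request:
apply_moves --motion '[[[0,0,0,0,0.03],[0,0,0,0,0.03],[0.002,0,0,0,0.03],[0.002,0,-0.005,0,0.03],[0,0,-0.02,0,0.03],[0,0,-0.03,0,0.03],[0,0,0,0,0.03],[0,0,0,0,0.03]]]' --newtons 50

```text
t: 18.0
tool_pos: [507.0, -266.2, 291.7]
ee_rot: [-180.0, 0.0, 0.0]
ft_force: [-0.9, -0.1, -1.7]
finger_gap: 36.8
grip_force: 54.4
```

```bash
python3 - <<'E'
from cell import arm
from h import *
s,o=rep(arm,("wrist","side"))
print(s["tool_pos"].round(1),s["ft_force"].round(1),s["ft_torque"].round(2))
E
```

```text
wrist 3836 [ 513.6 -266.6  140.4] heel 28.9 pitch -0.1
side 88 [ 505.4 -258.8  135.3] heel 32.3 pitch 4.1
[ 507.  -266.2  291.7] [-0.9 -0.1 -1.7] [ 0.03 -0.05 -0.  ]
```

Clear of the cradle: heel 28.9°, level. Now I locate the roof centre precisely, fit the lens ring, and work out the move.

```bash
cat >> h.py <<'E'
def roofc(c,tool,n):
    """roof centre from the plane's edges across the boat"""
    W=cloud(c);hsv=cv2.cvtColor(c["color"],cv2.COLOR_RGB2HSV);p,n,_=roof(c,tool)
    n=np.array([n[0],0,n[2]]);n/=np.linalg.norm(n);a=np.array([n[2],0,-n[0]])
    m=(abs((W-p)@n)<2)&(abs((W-p)@a)<30)&(abs(W[...,1]-tool[1])<25)&(hsv[...,0]>60)&(hsv[...,0]<95)&(hsv[...,1]>60)
    t=(W[m]-p)@a;y=W[m][:,1];bins=[]
    for y0 in np.arange(-16,17,4):
        q=t[abs(y-tool[1]-y0)<2]
        if len(q)>20:bins.append((round(float(y0)),*np.percentile(q,[1,99]).round(1)))
    print("bins",bins)
    lo,hi=np.median([b[1] for b in bins]),np.median([b[2] for b in bins])
    print("width",hi-lo);r=p+a*(lo+hi)/2;r[1]=np.nan
    return r,n,a,y.min(),y.max()
E
python3 - <<'E'
from cell import arm
from h import *
from scipy.optimize import least_squares
s=arm.observe();c=arm.capture("wrist");np.savez("w6.npz",**c);T=s["tool_pos"]
r,n,a,y0,y1=roofc(c,T,None);print("roof",r,y0,y1,"rel tool",(r-T).round(1),"heel",np.degrees(np.arctan2(-n[0],n[2])))
r[1]=T[1]
f=r+a*17.5-n*44.5+np.array([0,-28,0]);print("fitting",f.round(1),"rel tool",(f-T).round(1),"px",proj(c,f))
for k in("side1","top1"):
    W=brass(dict(np.load(k+".npz")));L=W[(W[:,1]<70)]
    d=np.hypot(L[:,1]-5,L[:,2]-191);L=L[(d>38)&(d<52)&(abs(L[:,0]-604)<9)]
    q=least_squares(lambda v:np.hypot(L[:,1]-v[0],L[:,2]-v[1])-v[2],[5,190,45],loss="soft_l1").x
    A=np.polyfit(L[:,1],L[:,0],1);print(k,len(L),q.round(1),"x at c",np.polyval(A,q[0]).round(1),"yaw",np.degrees(np.arctan(-A[0])).round(2),"x mid",np.percentile(L[:,0],[2,98]).round(1))
E
```

```text
bins [(-16, np.float64(-17.0), np.float64(11.8)), (-12, np.float64(-16.0), np.float64(12.1)), (-8, np.float64(-16.7), np.float64(12.1)), (-4, np.float64(-16.9), np.float64(12.0)), (0, np.float64(-16.8), np.float64(11.9)), (4, np.float64(-16.8), np.float64(12.1)), (8, np.float64(-17.0), np.float64(12.1)), (12, np.float64(-16.5), np.float64(12.1)), (16, np.float64(-17.8), np.float64(11.8))]
width 28.9
roof [511.5032751           nan 138.61519642] -286.3303306643374 -247.2188100307441 rel tool [   4.4    nan -152.3] heel 28.747166919885103
fitting [ 548.2 -294.1  108. ] rel tool [  41.2  -28.  -182.9] px [[390.19835408 211.7729253 ]]
side1 270 [  5.  191.7  44.1] x at c 602.1 yaw 2.1 x mid [598.3 606.9]
top1 208 [  7.3 193.5  44.2] x at c 606.3 yaw 0.81 x mid [602.9 610.3]
```

Fitting relative to the tool: (41.2, -28, -182.9). Lens centre about (605, 6, 190), with its axis yawed about +1°. That makes the tool target (463, 31.6, 373).

Request:
apply_moves --motion '[[[-0.01,0,-0.03,0,0.03],[-0.017,0,-0.03,0,0.03],[-0.017,0,-0.021,0,0.03],[0,-0.02,0,0,0.03],[0,-0.037,0,0,0.03],[0,-0.037,0,0,0.03],[0,-0.037,0,0,0.03],[0,-0.037,0,0,0.03]]]'

```text
t: 19.15
tool_pos: [463.1, -97.3, 372.2]
ee_rot: [-180.0, 0.1, 0.0]
ft_force: [0.6, 0.2, -2.2]
finger_gap: 36.7
grip_force: 54.3
```

Request:
apply_moves --motion '[[[0,-0.037,0,0,0.03],[0,-0.037,0,0,0.03],[0,-0.037,0,0,0.03],[0,-0.019,0,0,0.03],[0,0,0,-0.017,0.03],[0,0,0,0,0.03],[0,0,0,0,0.03],[0,0,0,0,0.03]]]'

```text
t: 20.15
tool_pos: [463.3, 30.6, 372.8]
ee_rot: [180.0, -0.0, 0.9]
ft_force: [0.3, -0.2, -0.8]
finger_gap: 36.6
grip_force: 54.3
```

```bash
python3 - <<'E'
from cell import arm
from h import *
from scipy.optimize import least_squares
s,o=rep(arm,("wrist","side","top"));T=s["tool_pos"];print(T.round(1),s["ee_rot"])
r,n,a,y0,y1=roofc(o["wrist"],T,None);print("roof",r,y0,y1,"heel",np.degrees(np.arctan2(-n[0],n[2])))
r[1]=(y0+y1)/2
f=r+a*17.5-n*44.5+np.array([0.5,-28,0]);print("fitting",f.round(1),"px",proj(o["wrist"],f))
for k in("side","top","wrist"):
    c=o[k];W=brass(c);L=W[(W[:,1]<70)]
    d=np.hypot(L[:,1]-5,L[:,2]-191);L=L[(d>38)&(d<52)&(abs(L[:,0]-604)<9)]
    if len(L)<30:print(k,len(L));continue
    q=least_squares(lambda v:np.hypot(L[:,1]-v[0],L[:,2]-v[1])-v[2],[5,190,45],loss="soft_l1").x
    A=np.polyfit(L[:,1],L[:,0],1);print(k,len(L),q.round(1),"x at c",np.polyval(A,q[0]).round(1),"yaw",np.degrees(np.arctan(-A[0])).round(2))
    np.savez(k+"7.npz",**c)
np.savez("wrist7.npz",**o["wrist"])
# boat axis from wrist: roof edge yaw
W=cloud(o["wrist"]);m=(abs((W-r)@n)<2)&(abs((W-r)@a)<18)&(abs(W[...,1]-r[1])<22)
P=np.stack([(W[m]-r)@a,W[m][:,1]],1).astype(np.float32);print(cv2.minAreaRect(P))
b=o["side"]["color"][130:330,170:370];w=o["wrist"]["color"]
q=np.zeros((400,800,3),np.uint8);q[:300,:400]=cv2.resize(w,(400,300));q[:,400:]=cv2.resize(b,(400,400),interpolation=cv2.INTER_CUBIC)
cv2.imwrite("pics/p7.png",q[:,:,::-1])
E
```

```text
wrist 3716 [470.5  30.2 221.8] heel 28.9 pitch -0.5
side 33 [459.4  40.5 215.8] heel 34.2 pitch 7.3
top 0
[463.3  30.6 372.8] [ 1.79991808e+02 -7.27695706e-03  9.22108450e-01]
bins [(-16, np.float64(-15.5), np.float64(11.6)), (-12, np.float64(-15.6), np.float64(11.7)), (-8, np.float64(-15.9), np.float64(11.7)), (-4, np.float64(-16.4), np.float64(11.4)), (0, np.float64(-16.3), np.float64(11.6)), (4, np.float64(-16.4), np.float64(11.6)), (8, np.float64(-16.8), np.float64(11.6)), (12, np.float64(-16.7), np.float64(11.4)), (16, np.float64(-16.9), np.float64(11.4))]
width 28.0
roof [468.37797829          nan 220.65835194] 10.113175805184795 49.563403958834606 heel 28.922878044689963
fitting [505.7   1.8 190.2] px [[393.13484646 210.95047387]]
side 270 [  5.2 191.6  43.8] x at c 602.1 yaw 2.34
top 208 [  7.5 193.8  44. ] x at c 606.3 yaw 0.73
wrist 0
((-1.0400466918945312, 30.03059959411621), (43.95134353637695, 32.40375900268555), 88.45944213867188)
```

View pics/p7.png

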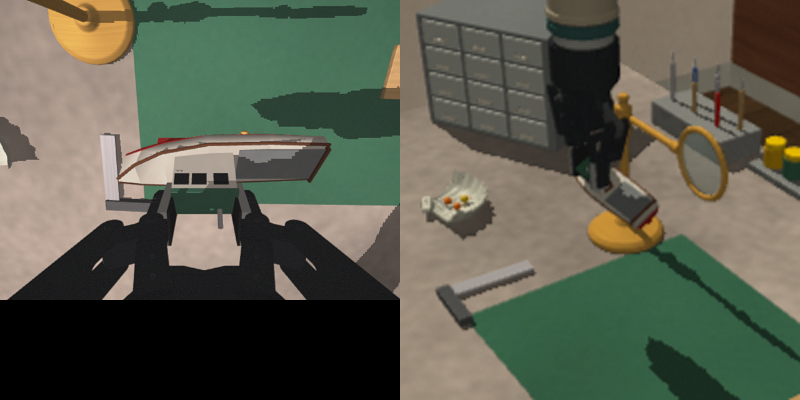

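The fitting shows in the wrist view at crop (243,133), i.e. about px (389,213), against a predicted (393,211). I'll check its depth point directly.

```bash
python3 - <<'E'
from h import *
c=dict(np.load("wrist7.npz"));W=cloud(c);hsv=cv2.cvtColor(c["color"],cv2.COLOR_RGB2HSV)
m=np.zeros((480,640),bool);m[200:225,370:410]=1
m&=(hsv[...,0]>10)&(hsv[...,0]<28)&(hsv[...,1]>130)&(hsv[...,2]>110)
v,u=np.nonzero(m);print(len(v),u.mean(),v.mean(),u.min(),u.max(),v.min(),v.max());P=W[m];print(np.median(P,0).round(1),P.min(0).round(1),P.max(0).round(1))
E
```

```text
55 391.0 212.2 385 397 210 214
[505.6   3.1 192. ] [5.045e+02 2.000e-01 1.893e+02] [506.6   5.3 193.6]
```

Request:
apply_moves --motion '[[[0,-0.0015,0,0,0.03],[0,0,0,0,0.03],[0,0,0,0,0.03],[0,0,0,0,0.03],[0,0,0,0,0.03],[0,0,0,0,0.03],[0,0,0,0,0.03],[0,0,0,0,0.03]]]'

```text
t: 21.3
tool_pos: [463.3, 33.0, 372.7]
ee_rot: [-180.0, -0.0, 1.0]
ft_force: [-0.0, 0.4, -0.8]
finger_gap: 36.7
grip_force: 54.3
```

```bash
python3 - <<'E'
from cell import arm
from h import *
s,o=rep(arm,("wrist",));print(s["tool_pos"].round(1),s["ee_rot"].round(2))
print(arm.finish_job())
E
```

```text
wrist 3733 [470.4  32.6 221.7] heel 28.8 pitch -0.6
[463.3  33.  372.7] [-180.     -0.      1.02]
the job is handed in; nothing more can be done
None
```

The job is handed in at about 21 s of the 54 s limit: the magnifier is swung out to its stop, and the boat is held still and clear of it, starboard to the glass and heeled 28.8° (30° asked), with pitch about -0.6°. The fitting measures about 100 mm from the lens and within about 2 mm of its centre line, though the cameras disagree by 4 mm on how far out the lens is.

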